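Set the vial feeder back one notch

TASK

The vial feeder has fed one notch too far. With a fingertip, flip its ratchet pawl up off the toothed wheel by its roller-tipped paddle until it stays thrown back, push the wheel backward (clockwise seen from above) by just one notch, then push the pawl over again so that it drops fully into the notch. Only push lightly: do not pinch or force the pawl or the wheel, and leave everything else standing where it is.

Things in the scene. Friction and masses are not known exactly. Their poses are not given: they have to be found in the camera images.
- feeder: vial feeder, fixed to the bench: base plate 300 (x) x 260 (y) x 12 mm, centred 35 mm to +x, 5 mm to -y of the origin, which is on the wheel's upright axis at bench level; z up. Wheel: aluminium disc 204 mm across, deck at 44 mm, 10 sawteeth 36 degrees apart round the rim (radius 79 to 101 mm, tops at 56 mm). The pawl lies on the +x side of the wheel
- wheel (a joint): turn of the wheel (rad) from the middle of its present notch; grows clockwise seen from above, which is backward; one notch is 0.628. With the pawl in a notch it has about 0.11 rad of play each way, then the steep tooth faces stop it going backward. Turning it takes about 2 N at a post; it stays where it is left
- pawl (a joint): swing of the pawl (rad): 0 = lying level with its nose down in a notch, 1.66 = thrown right back on its stop. Nothing but its weight moves it: below about 0.9 it falls on to the wheel, above about 1.25 it falls back on to its stop and stays up. With the nose on a tooth top it reads about 0.18
- hinge (a point): point on the pawl's hinge axis, in the middle of the paddle's width, 68 mm above the bench (feeder frame: x 150, y -60 mm). The hinge axis is level, along the feeder's x; the lifting pawl swings its nose and its paddle up and over towards the feeder's -y
- paddle_tip (a point): centre of the free-turning steel roller (14 mm across, 29 mm long) at the end of the pawl's paddle, a steel plate 36 mm wide (along feeder x), 6 mm thick, running 50 mm straight from point hinge to here. Pawl down: it leans to feeder +y, 43 degrees up; right back: to -y, 42 degrees up; either way this point is 102 mm above the bench. All beside it is below 76 mm but the pawl's arm. 1 to 4 N swings it
- nose (a point): middle of the underside of the pawl's nose (10 mm long, 18 mm wide, 19 mm deep below the arm), at 60 mm from the hinge axis, on the wheel's tooth circle of radius 90 mm. The steel arm that carries it is 20 mm wide and 8 mm thick; with the pawl thrown back it stands up to about 130 mm above the bench
- post0 (a point): centre of the top of one of the five upright steel posts on the wheel (14 mm across, 40 mm tall, top 84 mm above the bench, 55 mm from the wheel's axis, 72 degrees apart), by which the wheel is pushed round
- post1 (a point): centre of the top of one of the five upright steel posts on the wheel (14 mm across, 40 mm tall, top 84 mm above the bench, 55 mm from the wheel's axis, 72 degrees apart), by which the wheel is pushed round
- post2 (a point): centre of the top of one of the five upright steel posts on the wheel (14 mm across, 40 mm tall, top 84 mm above the bench, 55 mm from the wheel's axis, 72 degrees apart), by which the wheel is pushed round
- post3 (a point): centre of the top of one of the five upright steel posts on the wheel (14 mm across, 40 mm tall, top 84 mm above the bench, 55 mm from the wheel's axis, 72 degrees apart), by which the wheel is pushed round
- post4 (a point): centre of the top of one of the five upright steel posts on the wheel (14 mm across, 40 mm tall, top 84 mm above the bench, 55 mm from the wheel's axis, 72 degrees apart), by which the wheel is pushed round
- jar: bystander: steel grinding jar, closed, 38 mm across, 44 mm tall, stands on the feeder's base plate; origin at the centre of its underside
- vial: bystander: small capped glass vial, 22 mm across, 46 mm tall, stands on the base plate near the pawl's paddle; origin at the centre of its underside
- collar: bystander: steel collar ring, 40 mm across, 16 mm tall, lies on the base plate; origin at the centre of its underside
- spatula: bystander: narrow steel lab spatula, 168 mm long, 12 mm wide, 5 mm thick, lies on the bench beside the base plate; origin at the centre of its underside
- tip_box: bystander: pipette tip box with blue lid, 82 x 120 mm, 67 mm tall; origin at the centre of its underside
- wash_bottle: bystander: white wash bottle, 68 mm across, 182 mm tall with its spout; origin at the centre of its underside
- beaker: bystander: open glass beaker, 64 mm across, 80 mm tall; origin at the centre of its underside

How it is judged:
By the outcome, as a careful person would: the job done as asked, in the order asked, and still so for the second after the job is handed in, with the robot touching nothing.
It also fails if it takes over 64 s, if anything falls off the work surface, if the arm or the gripper's body presses on something with over 40 N, if the wrist force passes 120 N, or if a joint passes its speed limit or range.

ROBOT

A 7-joint arm with a two-finger parallel gripper is mounted at the origin on the work surface. World frame = base frame: x ahead of the robot, y to its left, z up, the work surface at z = 0. Lengths are in m, angles in rad, forces in N, time in s.
With the tool pointing down it reaches from about 0.35 to 0.9 m from the base axis. Payload 8.1 kg.
Tool frame: the origin (TCP) lies between the finger pads; the fingertips stand 17 mm ahead of it and the grasp point (between the pads) lies 2 mm behind it; z points along the fingers, y is the line along which they close (so a half turn about z gives the same grasp; the last joint's range is limited). The gripper opens to 92 mm and grips with 3 to 60 N. Pads are 19 mm wide; open, the fingers measure 130 mm over their backs; the gripper's body (75 mm by 190 mm) begins 47 mm behind the grasp point.
Start: joints at [-1.385, 0.434, 0.025, 1.573, -0.012, 1.134, -0.075], TCP at [0.178, 0.599, 0.244] pointing down, gripper open.
Joint ranges: [-2.62, 2.62], [-0.44, 2.09], [-1.27, 1.32], [0.08, 2.57], [-1.32, 4.46], [0.12, 2], [-2.74, 2.74]. Speed limits (rad/s): [2.22, 2.22, 3.01, 3.01, 3.14, 3.14, 3.14].

INTERFACE

Orientations are given as a rotation vector (axis times angle).
In Python, from cell import observe, get_image, calibration, sign_off, look_for, regions_of, landmark_of gives the robot as it stands.
- The arm moves only by the tool jog_arm, never from a script. Its argument "plan" is a list of rows, each an object with "offset": the shift along the tool's x, y, z normalised to -1 to 1, where 1 is 0.15 m, a list of three; "twist": the turn, a rotation vector about the tool's x, y, z normalised to -1 to 1, where 1 is 2 pi rad, a list of three; "fingers": the gripper command: -1 is shut, 1 is fully open, values between are in proportion. In form: [{"offset": [x, y, z], "twist": [ax, ay, az], "fingers": fingers}, ...]. A call has 1 to 20 rows; each row is the pose to reach, as a shift and turn from the pose commanded when the call began, along the tool's axes at that moment, turning the shorter way round; what a row does not reach only later rows make up. A row lasts 1/8 s, in which the tool goes at most 62.5 mm and 10.7 degrees, less where a joint would pass 70% of its speed; a pose out of reach is approached as far as the arm can. A call with a number of a shift or a turn outside -1 to 1 is refused whole. A call with a gripper value outside its range is refused whole. The fingers move at their own pace and stop on an object; "newtons" is the grip in N (left out, the last holds). Time passes only in rows, so rows that repeat a pose let the fingers close. It gives the time, the measured TCP pose, the force, the opening and the grip force at its end, in the units of the state.
- observe(): the state, without advancing time (a new reading comes with each control period).
- get_image(name): name is "scene" or "top"; returns the picture (420x560x3 uint8, red, green, blue); there is no depth.
- calibration(name): a dict with "fov_y" (degrees; the focal length in pixels is half the picture's height over the tangent of half this angle, whatever the lens; pixels are square), "cx", "cy" (the principal point, pixels), "k1" (the pictures are not rectified: a ray, as slopes to the right and down, at radius r is drawn at 1 + k1 r^2 times it, then the intrinsics apply), "position" and "attitude" of the camera in the world. Camera axes: x right, y down, z forward; pixel columns grow to the right and rows downward; lengths in m; the calibration is good to about 2 mm. A picture is of the moment at which its call begins. calibration takes no time and is no camera call.
- sign_off(): hands the job in; it is judged then, once.
Trained networks look in the newest picture that a camera, given by its name, has taken for a name from the list of things; names that differ only in an ending like _2 or _b are one class to them, and where a whole thing is asked for, a point or a joint stands for the part that bears it (a point fixed in the world has none). Each returns a list of dicts, best first, with "conf" (0 to 1); they miss things now and then, are a little off and sometimes report something else, mostly with a low value. They report only what shows in the picture. A call takes as long as a camera call.
- look_for(thing, camera): "box" ([left, top, width, height] as shares, 0 to 1, of the picture: columns of its width, rows of its height, round what is visible of it).
- regions_of(thing, camera): "region" (420x560 bool, what is visible of it) and "box" ([left, top, width, height] as shares, 0 to 1, of the picture: columns of its width, rows of its height, round what is visible of it).
- landmark_of(thing, camera): "at" ([row, column] as shares, 0 to 1, of the picture: columns of its width, rows of its height: a listed point, or the origin of a listed thing).
The state is a dict: "clock": time; "joints": joint angles; "dq": joint speeds; "joint_efforts": joint torques, N m; "position": TCP position; "ee_rot": TCP orientation; "force": force on the tool from outside, world axes, zero at the start; "ft_torque": the same for the moment, N m; "width": opening from 0.0 (shut) to 1.0 (fully open); "gripper_force": force on a finger pad.
Only numpy, scipy, OpenCV 4.12 (cv2) and the standard library are available. Lean on these libraries where they do the work, as an engineer would, in place of code of your own. Each camera call takes 0.05 s, during which the arm holds its last target. There are 200 camera calls.

## Working session

There is one attempt and no reset: what is moved stays moved. The work goes in short steps, Python scripts to look and compute and a tool call to move; the robot and the scene stay as the last step left them, time stands still between calls to the robot, and variables do not carry over. Pictures are saved under pics/ and viewed, at most 10 in all, crops included, and the job is handed in when it is done.

Besides the shell and the picture viewer there is one more tool, called after "Emit:" as name([rows], argument=value, ...), one row to a line, values as JSON. jog_arm: Moves the arm, as the interface text tells. Scaled input: -1 to 1 covers 0.15 m each way for a shift and 2 pi rad each way for a turn. Its arguments: {"type":"object","properties":{"plan":{"type":"array","items":{"type":"object","properties":{"offset":{"type":"array","items":{"type":"number","minimum":-1,"maximum":1}},"twist":{"type":"array","items":{"type":"number","minimum":-1,"maximum":1}},"fingers":{"type":"number"}}}},"newtons":{"type":"number"}},"required":["plan"]}

```bash
mkdir -p pics; cat > h.py <<'E'
import numpy as np, cv2
from scipy.spatial.transform import Rotation as R
from cell import *
def cam(n):
    c=calibration(n); f=210/np.tan(np.radians(c["fov_y"])/2)
    a=np.array(c["attitude"],float)
    M=a if a.shape==(3,3) else (R.from_rotvec(a).as_matrix() if a.size==3 else R.from_quat(a).as_matrix())
    return c,f,M,np.array(c["position"])
def ray(n,row,col):
    c,f,M,p=cam(n); d=np.array([(col*560-c["cx"])/f,(row*420-c["cy"])/f]); s=d.copy()
    for _ in range(20): s=d/(1+c["k1"]*(s@s))
    return p,M@np.r_[s,1]
def at_z(n,rc,z):
    p,d=ray(n,*rc); return p+d*(z-p[2])/d[2]
def proj(n,X):
    c,f,M,p=cam(n); q=M.T@(np.array(X)-p); s=q[:2]/q[2]; s=s*(1+c["k1"]*(s@s))
    return s*f+[c["cx"],c["cy"]]
def save(n,name):
    im=get_image(n); cv2.imwrite("pics/"+name,im[:,:,::-1]); return im
E
python3 - <<'E'
from h import *
for n in("scene","top"):
    print(n,calibration(n)); save(n,n+"0.png")
    for t,z in [("hinge",.068),("paddle_tip",.102),("nose",.044)]+[("post%d"%i,.084) for i in range(5)]+[(b,0.012) for b in("jar","vial","collar")]+[(b,0) for b in("feeder","tip_box","wash_bottle","beaker","spatula")]:
        r=landmark_of(t,n)
        print(t,[(round(q["conf"],2),at_z(n,q["at"],z)[:2].round(4),(np.array(q["at"])*[420,560]).round()) for q in r[:2]])
print(observe())
E
```

```text
scene {'fov_y': 52.27565279753466, 'cx': 275.0015423946993, 'cy': 206.34448502884268, 'k1': -0.0176430206974617, 'position': array([0.98307534, 0.48259027, 0.90743782]), 'attitude': array([-1.00398606, -2.55297875,  0.93846577])}
hinge [(0.75, array([0.5353, 0.0947]), array([244., 306.]))]
paddle_tip [(0.8, array([0.4935, 0.0898]), array([225., 318.]))]
nose [(0.68, array([0.4693, 0.0331]), array([221., 306.])), (0.18, array([0.6265, 0.4075]), array([371., 385.]))]
post0 [(0.91, array([ 0.5139, -0.0289]), array([207., 277.])), (0.73, array([ 0.4653, -0.108 ]), array([180., 270.]))]
post1 [(0.91, array([ 0.5139, -0.0289]), array([207., 277.])), (0.73, array([ 0.4653, -0.108 ]), array([180., 270.]))]
post2 [(0.91, array([ 0.5139, -0.0289]), array([207., 277.])), (0.73, array([ 0.4653, -0.108 ]), array([180., 270.]))]
post3 [(0.91, array([ 0.5139, -0.0289]), array([207., 277.])), (0.73, array([ 0.4653, -0.108 ]), array([180., 270.]))]
post4 [(0.91, array([ 0.5139, -0.0289]), array([207., 277.])), (0.73, array([ 0.4653, -0.108 ]), array([180., 270.]))]
jar [(0.51, array([ 0.5846, -0.121 
[... 2323 characters left out ...]
oints': array([-1.38462366,  0.43449586,  0.02500471,  1.57321885, -0.01157316,
        1.13397942, -0.07509251]), 'dq': array([-2.36857882e-03, -7.04140354e-04,  1.78410064e-05,  2.15925007e-03,
        4.14596366e-04,  6.75263376e-04,  1.11333508e-03]), 'joint_efforts': array([-1.27412764e-03, -6.67661262e+01,  9.83619690e-01, -3.14799893e+01,
       -6.05395739e-02,  3.27957468e-02,  9.42977954e-05]), 'position': array([0.17802463, 0.5991207 , 0.24373717]), 'ee_rot': array([4.52132292e-01, 3.10884575e+00, 6.43967787e-05]), 'force': array([-0.37714119, -0.11906014, -0.73154431]), 'ft_torque': array([-0.04141693, -0.0034396 ,  0.01130057]), 'gripper_force': 0.0, 'width': 0.9989669916444102}
```

```bash
python3 - <<'E'
from h import *
from scipy.optimize import least_squares
obs=[]
z={"hinge":((.150,-.060,.068),),"paddle_tip":((.150,-.0234,.102),),"feeder":((0,0,0),)}
for n in("scene","top"):
    for t in z:
        r=landmark_of(t,n)
        if r: obs.append((n,z[t][0],np.array(r[0]["at"])[::-1]*[560,420]))
    P=[at_z(n,q["at"],.084)[:2] for q in landmark_of("post0",n) if q["conf"]>.5]
    print(n,np.round(P,4))
    obs+= [(n,"post",proj(n,[*p,.084])) for p in P]
def w(x,v): 
    c,s=np.cos(x[2]),np.sin(x[2]); return [x[0]+c*v[0]-s*v[1],x[1]+s*v[0]+c*v[1],v[2]]
def post(x,i): return w(x,[.055*np.cos(x[3]+i*2*np.pi/5),.055*np.sin(x[3]+i*2*np.pi/5),.084])
def res(x):
    o=[]
    for n,v,u in obs:
        if v=="post":
            d=[proj(n,post(x,i))-u for i in range(5)]; o.append(min(d,key=lambda e:e@e))
        else: o.append(proj(n,w(x,v))-u)
    return np.ravel(o)
b=min((least_squares(res,[.469,-.052,1.57,a],loss="soft_l1") for a in np.arange(0,1.25,.2)),key=lambda s:s.cost)
x=b.x; print(x.round(4),np.degrees(x[2]),b.cost); print(res(x).reshape(-1,2).round(1).tolist())
for i in range(5): print("post",i,np.round(post(x,i),4))
for k in z: print(k,np.round(w(x,z[k][0]),4))
for n,c in(("top",(150,150)),("scene",(150,180))):
    im=cv2.imread(f"pics/{n}0.png")
    im=im[c[0]:c[0]+150,c[1]:c[1]+200] if n=="top" else im[140:290,200:400]
    o=(c[1],c[0]) if n=="top" else (200,140)
    im=cv2.resize(im,None,fx=4,fy=4,interpolation=cv2.INTER_CUBIC)
    for i in range(5): cv2.circle(im,tuple(int(a) for a in (proj(n,post(x,i))-o)*4+2),3,(0,0,255),-1)
    for k in z: cv2.circle(im,tuple(int(a) for a in (proj(n,w(x,z[k][0]))-o)*4+2),3,(0,255,0),-1)
    cv2.imwrite(f"pics/{n}c.png",im)
np.save("fit.npy",x)
E
```

```text
scene [[ 0.5139 -0.0289]
 [ 0.4653 -0.108 ]
 [ 0.4492 -0.0141]
 [ 0.5188  0.0011]
 [ 0.4196 -0.0551]
 [ 0.5131 -0.0941]]
top [[ 0.5167 -0.0869]
 [ 0.5178 -0.0217]
 [ 0.452  -0.0072]
 [ 0.4509 -0.109 ]
 [ 0.4195 -0.0491]]Traceback (most recent call last):
  File "<stdin>", line 22, in <module>
  File "<stdin>", line 22, in <genexpr>
    return func(*args, **kwargs)
    result = trf(vector_fun.fun, vector_fun.jac, x0, f0, J0, lb, ub, ftol, xtol,
                 gtol, max_nfev, x_scale, loss_function, tr_solver,
                 tr_options.copy(), verbose, callback=callback_wrapped)
    return trf_no_bounds(
        fun, jac, x0, f0, J0, ftol, xtol, gtol, max_nfev, x_scale,
        loss_function, tr_solver, tr_options, verbose, callback=callback)
    J = jac(x)
    self._update_jac()
    ~~~~~~~~~~~~~~~~^^
    self.J = self.jac_wrapped(xp_copy(self.x), f0=self.f)
             ~~~~~~~~~~~~~~~~^^^^^^^^^^^^^^^^^^^^^^^^^^^^
    J, dct = approx_derivative(
             ~~~~~~~~~~~~~~~~~^
        self.fun,
        ^^^^^^^^^
    ...<2 lines>...
        **self.finite_diff_options,
        ^^^^
[... 312 characters left out ...]
    ^^^
    df = [f_eval - f0 for f_eval in f_evals]
                                    ^^^^^^^
    f = np.atleast_1d(self.fun(x, *self.args, **self.kwargs))
                      ~~~~~~~~^^^^^^^^^^^^^^^^^^^^^^^^^^^^^^
    return np.atleast_1d(self.fun(x))
                         ~~~~~~~~^^^
    return self.f(x, *self.args, **self.kwargs)
           ~~~~~~^^^^^^^^^^^^^^^^^^^^^^^^^^^^^^
  File "<stdin>", line 20, in res
  File "h.py", line 16, in proj
    c,f,M,p=cam(n); q=M.T@(np.array(X)-p); s=q[:2]/q[2]; s=s*(1+c["k1"]*(s@s))
            ~~~^^^
  File "h.py", line 5, in cam
    c=calibration(n); f=210/np.tan(np.radians(c["fov_y"])/2)
ValueError: time passes only in moves, steps and waits
```

View pics/scene0.png

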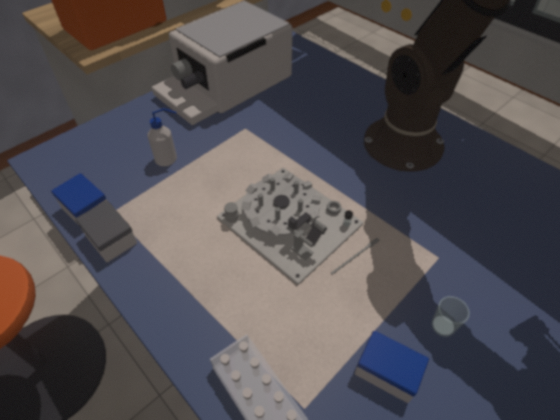

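```bash
sed -i 's/^def cam(n):/import functools\n@functools.cache\ndef cam(n):/' h.py; cat > fit.py <<'E'
from h import *
from scipy.optimize import least_squares
z={"hinge":(.150,-.060,.068),"paddle_tip":(.150,-.0234,.102),"feeder":(0,0,0)}
def w(x,v): 
    c,s=np.cos(x[2]),np.sin(x[2]); return [x[0]+c*v[0]-s*v[1],x[1]+s*v[0]+c*v[1],v[2]]
def post(x,i): return w(x,[.055*np.cos(x[3]+i*2*np.pi/5),.055*np.sin(x[3]+i*2*np.pi/5),.084])
E
python3 - <<'E'
from fit import *
obs=[]
for n in("scene","top"):
    for t in z:
        r=landmark_of(t,n)
        if r: obs.append((n,z[t],np.array(r[0]["at"])[::-1]*[560,420]))
    obs+= [(n,"post",np.array(q["at"])[::-1]*[560,420]) for q in landmark_of("post0",n) if q["conf"]>.5]
def res(x):
    o=[]
    for n,v,u in obs:
        if v=="post":
            d=[proj(n,post(x,i))-u for i in range(5)]; o.append(min(d,key=lambda e:e@e))
        else: o.append(proj(n,w(x,v))-u)
    return np.ravel(o)
b=min((least_squares(res,[.469,-.052,1.57,a],loss="soft_l1") for a in np.arange(0,1.25,.2)),key=lambda s:s.cost)
x=b.x; print(x.round(4),np.degrees(x[2]),b.cost); print(res(x).reshape(-1,2).round(1).tolist())
for i in range(5): print("post",i,np.round(post(x,i),4))
for k in z: print(k,np.round(w(x,z[k]),4))
out=[]
for n,o in(("top",(190,150)),("scene",(220,150))):
    im=cv2.imread(f"pics/{n}0.png")[o[1]:o[1]+150,o[0]:o[0]+150]
    im=cv2.resize(im,(400,400),interpolation=cv2.INTER_CUBIC); im=cv2.convertScaleAbs(im,alpha=1.5)
    for i in range(5): cv2.circle(im,tuple(int(a) for a in (proj(n,post(x,i))-o)*2.667+1),2,(0,0,255),-1)
    for k in z: cv2.circle(im,tuple(int(a) for a in (proj(n,w(x,z[k]))-o)*2.667+1),2,(0,255,0),-1)
    out.append(im)
cv2.imwrite("pics/c.png",np.hstack(out)); np.save("fit.npy",x)
E
```

```text
[ 0.4719 -0.0562  1.5961  0.3061] 91.4521872060933 33.556629973985366
[[2.3, -1.5], [2.0, 0.7], [-2.1, -1.2], [1.0, 1.7], [2.4, -1.9], [1.4, 3.1], [-5.8, -6.1], [0.2, -0.9], [0.5, 2.1], [0.6, -2.7], [-0.3, -0.8], [1.3, -1.2], [0.3, -0.1], [0.5, 0.8], [-1.2, -0.8], [-0.1, -2.0], [3.2, 1.0]]
post 0 [ 0.454  -0.0042  0.084 ]
post 1 [ 0.4169 -0.0571  0.084 ]
post 2 [ 0.4558 -0.1088  0.084 ]
post 3 [ 0.517  -0.0877  0.084 ]
post 4 [ 0.5159 -0.0231  0.084 ]
hinge [0.5281 0.0953 0.068 ]
paddle_tip [0.4915 0.0944 0.102 ]
feeder [ 0.4719 -0.0562  0.    ]
```

View pics/c.png

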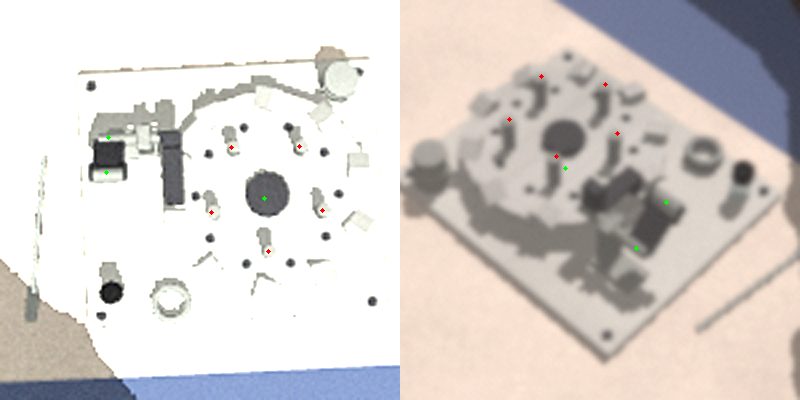

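The left crop (top view) shows the roller near (107,172), the hinge at (107,138) and the posts on my red marks. The vial is at (110,290), and all of it matches the fit. Feeder yaw is 91.5°. I'll align the tool with the feeder, shut the gripper and start the approach.

Emit:
jog_arm([
  {"offset": [-0.9, -0.9, 0], "twist": [0, 0, -0.025], "fingers": -1},
  {"offset": [-0.9, -0.9, 0], "twist": [0, 0, -0.05], "fingers": -1},
  {"offset": [-0.9, -0.9, 0], "twist": [0, 0, -0.05], "fingers": -1},
  {"offset": [-0.9, -0.9, 0], "twist": [0, 0, -0.05], "fingers": -1},
], newtons=10)

```text
clock: 3.0
position: [0.272, 0.427, 0.2441]
ee_rot: [-0.029, 3.14, -0.002]
force: [-0.1, 1.2, 0.1]
width: 0.613
gripper_force: 0.0
```

```bash
cat > go.py <<'E'
import sys
from fit import *
x=np.load("fit.npy"); s=observe(); p=s["position"]; M=R.from_rotvec(s["ee_rot"]).as_matrix()
print("clk",round(s["clock"],2),"p",p.round(4),"toolY deg",round(np.degrees(np.arctan2(M[1,1],M[0,1])),1),"F",s["force"].round(2),"w",round(s["width"],3),"tilt",M[2].round(3))
for a in sys.argv[1:]:
    t=np.array(eval(a)); print(t,"->",(M.T@(t-p)/.15).round(3))
E
python3 go.py .45,.0945,.18 .45,.0945,.112
```

```text
clk 3.0 p [0.272  0.427  0.2441] toolY deg 91.0 F [-0.14  1.16  0.06] w 0.613 tilt [-0.001 -0.001 -1.   ]
[0.45   0.0945 0.18  ] -> [-1.145 -2.237  0.432]
[0.45   0.0945 0.112 ] -> [-1.145 -2.237  0.885]
```

Emit:
jog_arm([
  {"offset": [-0.55, -1, 0], "twist": [0, 0, 0], "fingers": -1},
  {"offset": [-0.55, -1, 0], "twist": [0, 0, 0], "fingers": -1},
  {"offset": [-0.55, -1, 0], "twist": [0, 0, 0], "fingers": -1},
])

```text
clock: 3.38
position: [0.3562, 0.282, 0.244]
ee_rot: [-0.038, 3.141, 0.001]
force: [0.5, 1.2, -0.6]
width: 0.29
gripper_force: 0.0
```

Emit:
jog_arm([
  {"offset": [-0.55, -1, 0], "twist": [0, 0, 0], "fingers": -1},
  {"offset": [-0.55, -1, 0], "twist": [0, 0, 0], "fingers": -1},
  {"offset": [-0.55, -1, 0], "twist": [0, 0, 0], "fingers": -1},
  {"offset": [-0.55, -1, 0], "twist": [0, 0, 0], "fingers": -1},
  {"offset": [-0.55, -1, 0], "twist": [0, 0, 0], "fingers": -1},
])

```text
clock: 4.0
position: [0.4414, 0.1367, 0.2437]
ee_rot: [0.041, -3.141, -0.001]
force: [-1.3, 0.8, -0.6]
width: 0.009
gripper_force: 0.0
```

```bash
python3 go.py .45,.0945,.18 .45,.0945,.112
```

```text
clk 4.0 p [0.4414 0.1367 0.2437] toolY deg 91.5 F [-1.29  0.78 -0.59] w 0.009 tilt [ 0.     0.001 -1.   ]
[0.45   0.0945 0.18  ] -> [-0.05  -0.283  0.425]
[0.45   0.0945 0.112 ] -> [-0.05  -0.283  0.878]
```

Emit:
jog_arm([
  {"offset": [-0.04, -0.28, 0.3], "twist": [0, 0, 0], "fingers": -1},
  {"offset": [-0.04, -0.28, 0.7], "twist": [0, 0, 0], "fingers": -1},
  {"offset": [-0.04, -0.28, 0.87], "twist": [0, 0, 0], "fingers": -1},
  {"offset": [-0.04, -0.28, 0.87], "twist": [0, 0, 0], "fingers": -1},
])

```text
clock: 4.5
position: [0.4469, 0.095, 0.1118]
ee_rot: [0.044, -3.137, 0.001]
force: [0.5, 0.3, 0.3]
width: 0.007
gripper_force: 0.0
```

```bash
python3 - <<'E'
from fit import *
x=np.load("fit.npy"); s=observe(); print(s["position"].round(4),s["force"].round(2))
out=[]
for n,o in(("top",(190,150)),("scene",(220,150))):
    im=save(n,n+"1.png")[o[1]:o[1]+150,o[0]:o[0]+150,::-1]
    out.append(cv2.convertScaleAbs(cv2.resize(im,(400,400),interpolation=cv2.INTER_CUBIC),alpha=1.2))
cv2.imwrite("pics/d.png",np.hstack(out))
for n in("top","scene"):
    for q in landmark_of("paddle_tip",n)[:1]: print(n,q["conf"],at_z(n,q["at"],.102))
E
```

```text
[0.4469 0.095  0.1118] [0.51 0.31 0.3 ]
scene 0.93 [0.48883721 0.08793686 0.102     ]
```

View pics/d.png

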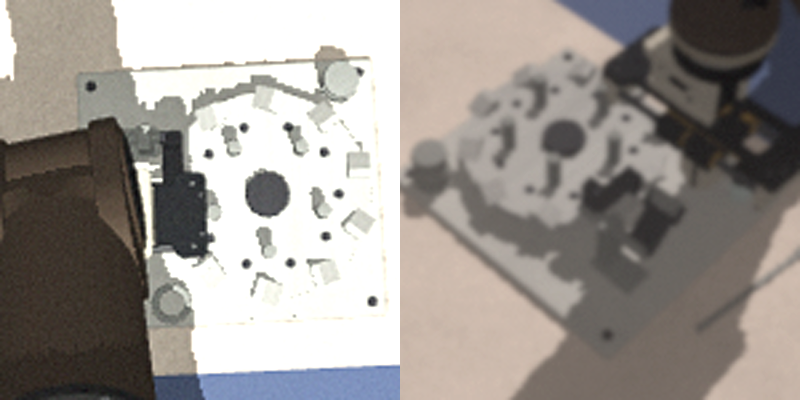

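The right crop shows the roller at about (660,200), with the shut fingers on its -x side and clear of it. Next I'll push gently in +x.

Emit:
jog_arm([
  {"offset": [-0.07, 0, 0], "fingers": -1},
  {"offset": [-0.13, 0, 0], "fingers": -1},
  {"offset": [-0.16, 0, 0], "fingers": -1},
  {"offset": [-0.18, 0, 0], "fingers": -1},
  {"offset": [-0.2, 0, 0], "fingers": -1},
  {"offset": [-0.22, 0, 0], "fingers": -1},
  {"offset": [-0.24, 0, -0.01], "fingers": -1},
  {"offset": [-0.26, 0, -0.02], "fingers": -1},
  {"offset": [-0.28, 0, -0.03], "fingers": -1},
  {"offset": [-0.3, 0, -0.04], "fingers": -1},
  {"offset": [-0.32, 0, -0.05], "fingers": -1},
  {"offset": [-0.34, 0, -0.06], "fingers": -1},
])

```text
$.plan[0]: bad value
```

```bash
python3 - <<'E'
from h import *
s=observe(); print(s["position"].round(4),s["force"].round(2))
im=save("scene","scene2.png")[170:270,240:370,::-1]
cv2.imwrite("pics/e.png",cv2.convertScaleAbs(cv2.resize(im,None,fx=4,fy=4,interpolation=cv2.INTER_CUBIC),alpha=1.4))
E
```

```text
[0.4495 0.0947 0.1146] [-0.21 -0.1   0.21]
```

View pics/e.png

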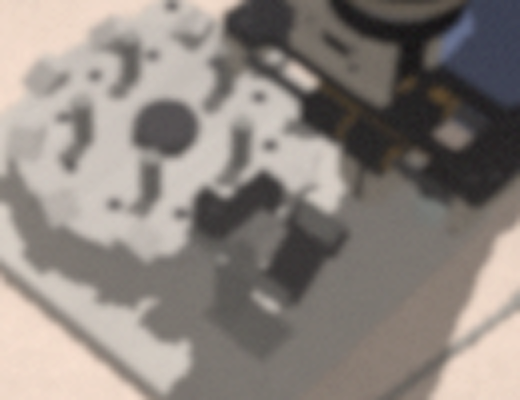

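The call was refused because the rows had no twist, and the picture still shows the pawl down with nothing moved. I'll send it again with the twist filled in.

Emit:
jog_arm([
  {"offset": [-0.07, 0, 0.02], "twist": [0, 0, 0], "fingers": -1},
  {"offset": [-0.13, 0, 0.02], "twist": [0, 0, 0], "fingers": -1},
  {"offset": [-0.16, 0, 0.02], "twist": [0, 0, 0], "fingers": -1},
  {"offset": [-0.18, 0, 0.02], "twist": [0, 0, 0], "fingers": -1},
  {"offset": [-0.2, 0, 0.02], "twist": [0, 0, 0], "fingers": -1},
  {"offset": [-0.22, 0, 0.01], "twist": [0, 0, 0], "fingers": -1},
  {"offset": [-0.24, 0, 0], "twist": [0, 0, 0], "fingers": -1},
  {"offset": [-0.26, 0, -0.01], "twist": [0, 0, 0], "fingers": -1},
  {"offset": [-0.28, 0, -0.02], "twist": [0, 0, 0], "fingers": -1},
  {"offset": [-0.3, 0, -0.03], "twist": [0, 0, 0], "fingers": -1},
  {"offset": [-0.32, 0, -0.04], "twist": [0, 0, 0], "fingers": -1},
  {"offset": [-0.34, 0, -0.05], "twist": [0, 0, 0], "fingers": -1},
])

```text
clock: 6.25
position: [0.4998, 0.0949, 0.1208]
ee_rot: [-0.04, 3.141, -0.0]
force: [-0.9, -0.5, -0.3]
width: 0.002
gripper_force: 0.4
```

```bash
python3 - <<'E'
from h import *
s=observe(); print(s["position"].round(4),s["force"].round(2))
im=save("scene","scene2.png")[170:270,240:370,::-1]
cv2.imwrite("pics/f.png",cv2.convertScaleAbs(cv2.resize(im,None,fx=4,fy=4,interpolation=cv2.INTER_CUBIC),alpha=1.4))
E
```

```text
[0.4998 0.0949 0.1208] [-0.9  -0.53 -0.27]
```

View pics/f.png

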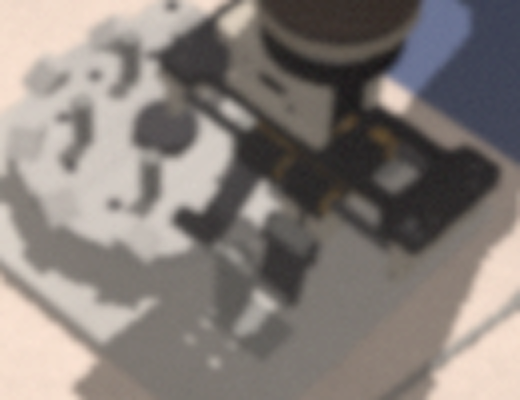

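The pawl's arm is lifting, at about (240,190), as the fingers push the paddle. I'll carry on past the top, then back off.

Emit:
jog_arm([
  {"offset": [-0.03, 0, -0.01], "twist": [0, 0, 0], "fingers": -1},
  {"offset": [-0.05, 0, -0.02], "twist": [0, 0, 0], "fingers": -1},
  {"offset": [-0.07, 0, -0.03], "twist": [0, 0, 0], "fingers": -1},
  {"offset": [-0.09, 0, -0.03], "twist": [0, 0, 0], "fingers": -1},
  {"offset": [-0.11, 0, -0.03], "twist": [0, 0, 0], "fingers": -1},
  {"offset": [-0.13, 0, -0.03], "twist": [0, 0, 0], "fingers": -1},
  {"offset": [-0.15, 0, -0.03], "twist": [0, 0, 0], "fingers": -1},
  {"offset": [-0.17, 0, -0.03], "twist": [0, 0, 0], "fingers": -1},
  {"offset": [-0.19, 0, -0.03], "twist": [0, 0, 0], "fingers": -1},
  {"offset": [-0.21, 0, -0.03], "twist": [0, 0, 0], "fingers": -1},
  {"offset": [-0.23, 0, -0.03], "twist": [0, 0, 0], "fingers": -1},
  {"offset": [-0.245, 0, -0.03], "twist": [0, 0, 0], "fingers": -1},
  {"offset": [-0.245, 0, -0.03], "twist": [0, 0, 0], "fingers": -1},
  {"offset": [-0.245, 0, -0.03], "twist": [0, 0, 0], "fingers": -1},
])

```text
clock: 8.05
position: [0.5362, 0.0959, 0.1252]
ee_rot: [0.04, -3.141, -0.0]
force: [-0.8, -0.1, -0.7]
width: 0.006
gripper_force: 0.0
```

```bash
python3 - <<'E'
from h import *
s=observe(); print(s["position"].round(4),s["force"].round(2))
save("scene","scene3.png"); save("top","top3.png")
for t,z in(("paddle_tip",.102),("nose",.12)):
  for n in("scene","top"):
    for q in landmark_of(t,n)[:1]: print(t,n,round(q["conf"],2),at_z(n,q["at"],z).round(4))
E
python3 go.py
```

```text
[0.5362 0.0959 0.1252] [-0.81 -0.11 -0.71]
paddle_tip scene 0.91 [0.5679 0.0969 0.102 ]
nose scene 0.66 [0.5088 0.0308 0.12  ]
clk 8.35 p [0.5362 0.0959 0.1252] toolY deg 91.5 F [-0.33  0.12 -0.26] w 0.005 tilt [ 0.  0. -1.]
```

Thrown back, with the paddle tip at x=0.568 against an expected 0.565. I'll retract and move over to the start of post 1's push.

Emit:
jog_arm([
  {"offset": [0.2, 0, 0], "twist": [0, 0, 0], "fingers": -1},
  {"offset": [0.3, 0, -0.05], "twist": [0, 0, 0], "fingers": -1},
  {"offset": [0.3, 0, -0.45], "twist": [0, 0, 0], "fingers": -1},
  {"offset": [0.4, -0.3, -0.45], "twist": [0, 0, 0], "fingers": -1},
  {"offset": [0.77, -0.8, -0.45], "twist": [0, 0, 0], "fingers": -1},
  {"offset": [0.77, -1, -0.45], "twist": [0, 0, 0], "fingers": -1},
  {"offset": [0.77, -1, -0.45], "twist": [0, 0, 0], "fingers": -1},
])

```text
clock: 9.22
position: [0.4233, -0.0608, 0.1936]
ee_rot: [-0.029, 3.14, -0.001]
force: [-0.2, -0.1, -1.3]
width: 0.002
gripper_force: 0.0
```

```bash
cat > wh.py <<'E'
from fit import *
def wheel(tag,x=np.load("fit.npy")):
    """wheel angle of the post pattern (deg, mod 72, counterclockwise) from the networks on each camera"""
    for n in("top","scene"):
        save(n,f"{n}_{tag}.png"); P=np.array([at_z(n,q["at"],.084)[:2] for q in landmark_of("post0",n) if q["conf"]>.5])
        r=P-x[:2]; d=np.hypot(*r.T); r=r[abs(d-.055)<.015]; a=np.degrees(np.arctan2(r[:,1],r[:,0]))
        print(n,"angles",np.sort(a).round(1),"mean mod72",round(np.degrees(np.angle(np.exp(1j*np.radians(a*5)).mean()))/5%72,2))
E
python3 -c "
from wh import *
wheel('w0')"; python3 go.py .421,-.095,.2 .421,-.095,.083
```

```text
top angles [-34.2  41.2 119.8] mean mod72 42.24
scene angles [-177.6 -105.8  -38.7   31.   104.8] mean mod72 34.75
clk 9.43 p [ 0.4253 -0.0559  0.193 ] toolY deg 91.5 F [0.56 0.58 0.54] w 0.006 tilt [-0.001  0.    -1.   ]
[ 0.421 -0.095  0.2  ] -> [ 0.036 -0.26  -0.047]
[ 0.421 -0.095  0.083] -> [ 0.036 -0.26   0.733]
```

Emit:
jog_arm([
  {"offset": [0.03, -0.27, 0], "twist": [0, 0, 0], "fingers": -1},
  {"offset": [0.03, -0.27, 0], "twist": [0, 0, 0], "fingers": -1},
  {"offset": [0.03, -0.27, 0.3], "twist": [0, 0, 0], "fingers": -1},
  {"offset": [0.03, -0.27, 0.6], "twist": [0, 0, 0], "fingers": -1},
  {"offset": [0.03, -0.27, 0.73], "twist": [0, 0, 0], "fingers": -1},
  {"offset": [0.03, -0.27, 0.73], "twist": [0, 0, 0], "fingers": -1},
  {"offset": [0.03, -0.27, 0.73], "twist": [0, 0, 0], "fingers": -1},
])

```text
clock: 10.3
position: [0.422, -0.0969, 0.0839]
ee_rot: [-0.041, 3.14, 0.0]
force: [-0.1, -0.0, -0.9]
width: 0.005
gripper_force: 0.0
```

```bash
python3 -c "
from wh import *
wheel('w1')
im=cv2.imread('pics/scene_w1.png')[150:250,220:350]
cv2.imwrite('pics/g.png',cv2.convertScaleAbs(cv2.resize(im,None,fx=5,fy=5,interpolation=cv2.INTER_CUBIC),alpha=1.4))
"; python3 go.py
```

```text
top angles [-31.8  37.7 109.2 178.1] mean mod72 37.3
scene angles [-178.1 -107.7  -30.3   30.6  111.5] mean mod72 37.24
clk 10.5 p [ 0.4218 -0.0974  0.084 ] toolY deg 91.5 F [0.52 0.51 0.14] w 0.005 tilt [-0.002  0.    -1.   ]
```

View pics/g.png

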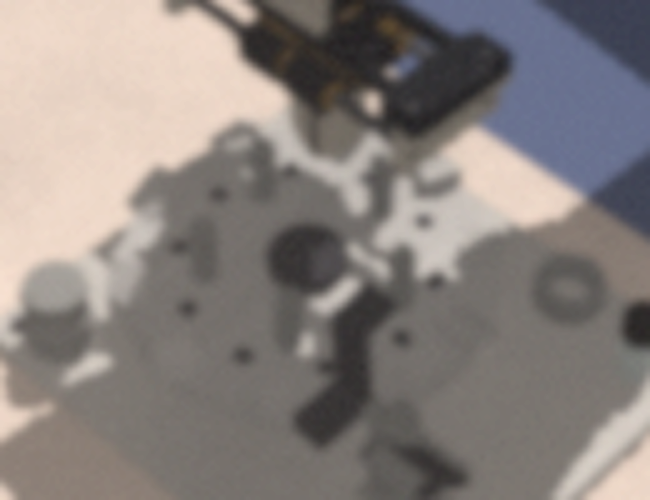

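The pawl stands upright at about (345,360), and the shut fingertip is between post 1 and post 2, near (335,125). I'll push +y slowly and stop a little short.

Emit:
jog_arm([
  {"offset": [0, 0.05, 0], "twist": [0, 0, 0], "fingers": -1},
  {"offset": [0, 0.07, 0], "twist": [0, 0, 0], "fingers": -1},
  {"offset": [0, 0.085, 0], "twist": [0, 0, 0], "fingers": -1},
  {"offset": [0, 0.1, 0], "twist": [0, 0, 0], "fingers": -1},
  {"offset": [0, 0.115, 0], "twist": [0, 0, 0], "fingers": -1},
  {"offset": [0, 0.13, 0], "twist": [0, 0, 0], "fingers": -1},
  {"offset": [-0.005, 0.145, 0], "twist": [0, 0, 0], "fingers": -1},
  {"offset": [-0.01, 0.16, 0], "twist": [0, 0, 0], "fingers": -1},
  {"offset": [-0.015, 0.175, 0], "twist": [0, 0, 0], "fingers": -1},
  {"offset": [-0.02, 0.19, 0], "twist": [0, 0, 0], "fingers": -1},
  {"offset": [-0.025, 0.205, 0], "twist": [0, 0, 0], "fingers": -1},
  {"offset": [-0.03, 0.22, 0], "twist": [0, 0, 0], "fingers": -1},
  {"offset": [-0.03, 0.22, 0], "twist": [0, 0, 0], "fingers": -1},
])

```text
clock: 12.12
position: [0.4251, -0.064, 0.0833]
ee_rot: [-0.04, 3.141, 0.0]
force: [-0.4, -0.0, 0.1]
width: 0.004
gripper_force: 0.0
```

```bash
python3 -c "
from wh import *
wheel('w2')"; python3 go.py
```

```text
top angles [-53.4  20.6  88.4] mean mod72 18.52
scene angles [-122.6  -61.9   18.    84.7  166.5] mean mod72 16.97
clk 12.32 p [ 0.425  -0.0643  0.0833] toolY deg 91.5 F [ 0.78 -0.83 -0.32] w 0.006 tilt [-0.  0. -1.]
```

Emit:
jog_arm([
  {"offset": [-0.005, 0.015, 0], "twist": [0, 0, 0], "fingers": -1},
  {"offset": [-0.01, 0.03, 0], "twist": [0, 0, 0], "fingers": -1},
  {"offset": [-0.015, 0.045, 0], "twist": [0, 0, 0], "fingers": -1},
  {"offset": [-0.015, 0.06, 0], "twist": [0, 0, 0], "fingers": -1},
  {"offset": [-0.015, 0.072, 0], "twist": [0, 0, 0], "fingers": -1},
  {"offset": [-0.015, 0.082, 0], "twist": [0, 0, 0], "fingers": -1},
  {"offset": [-0.015, 0.087, 0], "twist": [0, 0, 0], "fingers": -1},
  {"offset": [-0.015, 0.087, 0], "twist": [0, 0, 0], "fingers": -1},
])

```text
clock: 13.32
position: [0.4267, -0.0513, 0.0833]
ee_rot: [-0.04, 3.141, 0.0]
force: [1.2, -1.1, 0.1]
width: 0.003
gripper_force: 1.2
```

```bash
python3 -c "
from wh import *
wheel('w3');wheel('w3b')"; python3 go.py
```

```text
top angles [-64.9  -3.   73.7] mean mod72 1.91
scene angles [-142.3  -67.5   -0.7   64.7   80.6  151.7] mean mod72 2.54
top angles [ 3.6 76.8] mean mod72 4.17
scene angles [-141.6  -68.2   -6.6   70.1  145.9] mean mod72 72.0
clk 13.72 p [ 0.4267 -0.0513  0.0832] toolY deg 91.4 F [ 1.09 -1.94  0.93] w 0.007 tilt [ 0.  0. -1.]
```

Emit:
jog_arm([
  {"offset": [0, -0.05, 0], "twist": [0, 0, 0], "fingers": -1},
  {"offset": [0, -0.05, -0.3], "twist": [0, 0, 0], "fingers": -1},
  {"offset": [0, -0.05, -0.7], "twist": [0, 0, 0], "fingers": -1},
  {"offset": [-0.2, 0.2, -0.78], "twist": [0, 0, 0], "fingers": -1},
  {"offset": [-0.5, 0.6, -0.78], "twist": [0, 0, 0], "fingers": -1},
  {"offset": [-0.8, 0.97, -0.78], "twist": [0, 0, 0], "fingers": -1},
  {"offset": [-1, 0.97, -0.78], "twist": [0, 0, 0], "fingers": -1},
  {"offset": [-1, 0.97, -0.78], "twist": [0, 0, 0], "fingers": -1},
])

```text
clock: 14.72
position: [0.5747, 0.0997, 0.1992]
ee_rot: [0.044, -3.141, 0.0]
force: [-0.5, 0.6, -0.1]
width: 0.009
gripper_force: 0.0
```

```bash
python3 -c "
from wh import *
wheel('w4');wheel('w4b')
for t,z in(('paddle_tip',.102),('hinge',.068)):
  for n in('scene','top'):
    for q in landmark_of(t,n)[:1]: print(t,n,round(q['conf'],2),at_z(n,q['at'],z).round(4))
im=[cv2.imread('pics/'+f)[150:290,225:345] for f in ('top0.png','top_w4.png')]
cv2.imwrite('pics/i.png',cv2.resize(np.hstack(im),None,fx=3.3,fy=3.3,interpolation=cv2.INTER_CUBIC))
"; python3 go.py .601,.0955,.2 .601,.0955,.113
```

```text
top angles [-139.5  -66.9    3.9   69.2  140.1] mean mod72 1.41
scene angles [-133.   -60.8    2.3   68.6] mean mod72 5.38
top angles [-139.   -60.4    7.4   75.2  139.8] mean mod72 4.69
scene angles [-137.4  -68.5    1.3   72. ] mean mod72 2.83
paddle_tip scene 0.56 [0.5724 0.0973 0.102 ]
hinge scene 0.7 [0.5445 0.0996 0.068 ]
clk 15.32 p [0.5729 0.0978 0.2004] toolY deg 91.4 F [ 0.37 -0.27  0.12] w 0.007 tilt [-0.  0. -1.]
[0.601  0.0955 0.2   ] -> [-0.187 -0.02   0.003]
[0.601  0.0955 0.113 ] -> [-0.187 -0.02   0.583]
```

View pics/i.png

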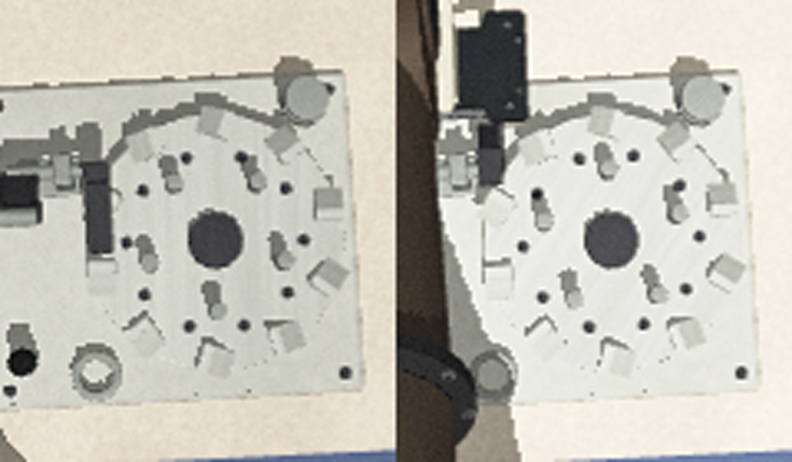

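Comparing the two top views, the teeth on the right look 2–3° short of repeating. I'll measure that by correlating the tooth ring in both pictures.

```bash
cat > ring.py <<'E'
from fit import *
def ring(f,z=.052,n="top"):
    x=np.load("fit.npy"); im=cv2.GaussianBlur(cv2.cvtColor(cv2.imread("pics/"+f),cv2.COLOR_BGR2GRAY),(0,0),.7)
    a=np.radians(np.arange(-160,60,.25)); r=np.arange(.062,.104,.002)
    # centre: the hub (fit) 
    m=np.array([[proj(n,[x[0]+q*np.cos(t),x[1]+q*np.sin(t),z]) for t in a] for q in r],np.float32)
    v=cv2.remap(im,m[...,0],m[...,1],cv2.INTER_LINEAR).astype(float)
    return v
def shift(A,B):
    c=[]
    S=range(-60,61)
    for s in S:
        p=A[:,80:-80]; q=B[:,80+s:B.shape[1]-80+s]
        c.append(np.corrcoef((p-p.mean(1,keepdims=True)).ravel(),(q-q.mean(1,keepdims=True)).ravel())[0,1])
    i=int(np.argmax(c)); return S[i]*.25,c[i]
E
python3 -c "
from ring import *
A=ring('top0.png')
for f in('top_w0.png','top1.png','top_w4.png','top_w4b.png'): print(f,shift(A,ring(f)))
"
```

```text
top_w0.png (-0.75, np.float64(0.03712525264514428))
top1.png (0.0, np.float64(0.9992987618839794))
top_w4.png (2.5, np.float64(0.574667589861886))
top_w4b.png (2.5, np.float64(0.5730870348203401))
```

```bash
python3 -c "
from ring import *
x=np.load('fit.npy')
# hub check: dark disc centroid at deck height
im=cv2.cvtColor(cv2.imread('pics/top0.png'),cv2.COLOR_BGR2GRAY)
u=proj('top',[x[0],x[1],.045]).astype(int); w_=im[u[1]-14:u[1]+15,u[0]-14:u[0]+15]<110
r,c=np.nonzero(w_); cc=np.array([c.mean(),r.mean()])+u-14; h=at_z('top',(cc[1]/420,cc[0]/560),.045); print('hub',h.round(4),'fit',x[:2].round(4),'area r mm',np.sqrt(w_.sum()/np.pi)*2.8)
big=[]
for f in('top0.png','top_w4.png'):
    im=cv2.imread('pics/'+f); S=np.linspace(-.125,.125,560)
    m=np.array([[proj('top',[h[0]+q[1],h[1]+q[0],.056]) for q in [(-c,-r) for c in S]] for r in S],np.float32)
    v=cv2.remap(im,m[...,0],m[...,1],cv2.INTER_CUBIC)
    big.append(v)
# feeder frame: draw nose box -5..5 in y at r 90 and radial lines every 36 deg at steep-face expectation
for v in big:
    for k in range(10):
        for d,col in((0,(0,0,255)),):
            a=x[2]+np.radians(36*k+d)
            for q in np.linspace(.08,.104,2):pass
            p=[(int(280-q*np.sin(a)*2236), int(280-q*np.cos(a)*2236)) for q in(.078,.106)]
            cv2.line(v,p[0],p[1],col,1)
cv2.imwrite('pics/j.png',cv2.resize(np.hstack(big),(800,400),interpolation=cv2.INTER_AREA))
"
```

```text
hub [ 0.4741 -0.0574  0.045 ] fit [ 0.4719 -0.0562] area r mm 23.48438717951744
```

View pics/j.png

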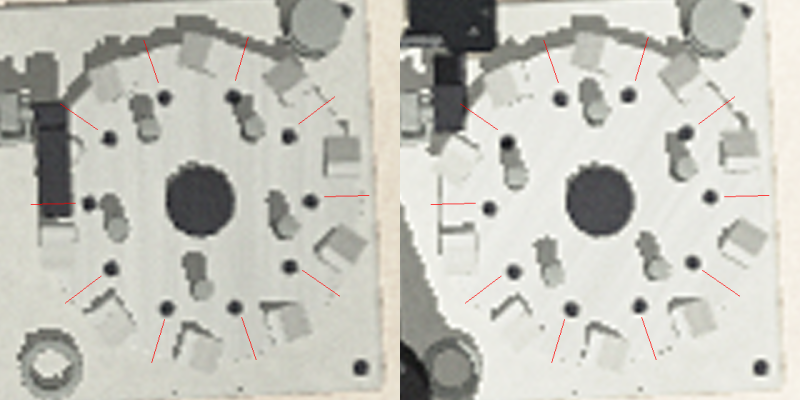

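Rectified about the hub, the bolt holes lay on the red nose lines at first. They now sit about 2.5° (0.044 rad) short, well inside the ±0.11 rad play. So the wheel has gone back one notch, and I'll move to the paddle's +x side.

Emit:
jog_arm([
  {"offset": [-0.22, -0.02, 0], "twist": [0, 0, 0], "fingers": -1},
  {"offset": [-0.22, -0.02, 0], "twist": [0, 0, 0], "fingers": -1},
  {"offset": [-0.22, -0.02, 0.25], "twist": [0, 0, 0], "fingers": -1},
  {"offset": [-0.22, -0.02, 0.5], "twist": [0, 0, 0], "fingers": -1},
  {"offset": [-0.22, -0.02, 0.58], "twist": [0, 0, 0], "fingers": -1},
  {"offset": [-0.22, -0.02, 0.58], "twist": [0, 0, 0], "fingers": -1},
  {"offset": [-0.22, -0.02, 0.58], "twist": [0, 0, 0], "fingers": -1},
])

```text
clock: 16.2
position: [0.6069, 0.0958, 0.1147]
ee_rot: [-0.04, 3.139, 0.001]
force: [0.0, 0.8, 0.7]
width: 0.009
gripper_force: 0.0
```

```bash
python3 go.py .5835,.095,.113 .55,.095,.125
```

```text
clk 16.2 p [0.6069 0.0958 0.1147] toolY deg 91.4 F [0.   0.81 0.73] w 0.009 tilt [-0.002  0.    -1.   ]
[0.5835 0.095  0.113 ] -> [ 0.156 -0.002  0.011]
[0.55  0.095 0.125] -> [ 0.379  0.004 -0.069]
```

Emit:
jog_arm([
  {"offset": [0.07, 0, 0.015], "twist": [0, 0, 0], "fingers": -1},
  {"offset": [0.12, 0, 0.015], "twist": [0, 0, 0], "fingers": -1},
  {"offset": [0.14, 0, 0.015], "twist": [0, 0, 0], "fingers": -1},
  {"offset": [0.16, 0, 0.015], "twist": [0, 0, 0], "fingers": -1},
  {"offset": [0.18, 0, 0.01], "twist": [0, 0, 0], "fingers": -1},
  {"offset": [0.2, 0, 0], "twist": [0, 0, 0], "fingers": -1},
  {"offset": [0.22, 0, -0.01], "twist": [0, 0, 0], "fingers": -1},
  {"offset": [0.24, 0, -0.02], "twist": [0, 0, 0], "fingers": -1},
  {"offset": [0.26, 0, -0.03], "twist": [0, 0, 0], "fingers": -1},
  {"offset": [0.28, 0, -0.04], "twist": [0, 0, 0], "fingers": -1},
  {"offset": [0.3, 0, -0.05], "twist": [0, 0, 0], "fingers": -1},
  {"offset": [0.32, 0, -0.06], "twist": [0, 0, 0], "fingers": -1},
  {"offset": [0.34, 0, -0.07], "twist": [0, 0, 0], "fingers": -1},
  {"offset": [0.36, 0, -0.07], "twist": [0, 0, 0], "fingers": -1},
  {"offset": [0.38, 0, -0.07], "twist": [0, 0, 0], "fingers": -1},
  {"offset": [0.4, 0, -0.07], "twist": [0, 0, 0], "fingers": -1},
  {"offset": [0.42, 0, -0.07], "twist": [0, 0, 0], "fingers": -1},
  {"offset": [0.42, 0, -0.07], "twist": [0, 0, 0], "fingers": -1},
  {"offset": [0.42, 0, -0.07], "twist": [0, 0, 0], "fingers": -1},
])

```text
clock: 18.58
position: [0.5432, 0.0942, 0.1238]
ee_rot: [-0.04, 3.141, 0.0]
force: [0.5, 0.1, -0.5]
width: 0.001
gripper_force: 0.0
```

```bash
python3 -c "
from h import *
for n in('scene','top'):
  save(n,n+'_p.png')
  for t,z in(('paddle_tip',.102),('nose',.046)):
    for q in landmark_of(t,n)[:1]: print(t,n,round(q['conf'],2),at_z(n,q['at'],z).round(4))
"; python3 go.py
```

```text
paddle_tip scene 0.78 [0.4923 0.0933 0.102 ]
nose scene 0.46 [0.5208 0.0916 0.046 ]
paddle_tip top 0.46 [ 0.4286 -0.0203  0.102 ]
nose top 0.76 [0.4658 0.0296 0.046 ]
clk 18.88 p [0.5431 0.0941 0.1237] toolY deg 91.4 F [ 0.14  0.28 -0.27] w 0.006 tilt [-0. -0. -1.]
```

The pawl has dropped. I'll retract clear (+x, up, away) and check.

Emit:
jog_arm([
  {"offset": [-0.2, 0, 0], "twist": [0, 0, 0], "fingers": -1},
  {"offset": [-0.3, 0, -0.3], "twist": [0, 0, 0], "fingers": -1},
  {"offset": [-0.3, 0, -0.7], "twist": [0, 0, 0], "fingers": -1},
  {"offset": [-0.4, 0.4, -0.9], "twist": [0, 0, 0], "fingers": -1},
  {"offset": [-0.4, 0.8, -0.9], "twist": [0, 0, 0], "fingers": -1},
  {"offset": [-0.4, 1, -0.9], "twist": [0, 0, 0], "fingers": -1},
  {"offset": [-0.4, 1, -0.9], "twist": [0, 0, 0], "fingers": -1},
])

```text
clock: 19.75
position: [0.5982, 0.2498, 0.2581]
ee_rot: [0.049, -3.14, -0.002]
force: [-0.3, -1.1, -0.2]
width: 0.003
gripper_force: 0.0
```

Emit:
jog_arm([
  {"offset": [0.1, 0.5, 0], "twist": [0, 0, 0], "fingers": -1},
  {"offset": [0.4, 0.9, 0], "twist": [0, 0, 0], "fingers": -1},
  {"offset": [0.8, 1, 0], "twist": [0, 0, 0], "fingers": -1},
  {"offset": [1, 1, 0], "twist": [0, 0, 0], "fingers": -1},
  {"offset": [1, 1, 0], "twist": [0, 0, 0], "fingers": -1},
  {"offset": [1, 1, 0], "twist": [0, 0, 0], "fingers": -1},
])

```text
clock: 20.5
position: [0.4467, 0.3906, 0.2591]
ee_rot: [-0.037, 3.14, -0.0]
force: [0.8, -1.1, -0.2]
width: 0.006
gripper_force: 0.0
```

```bash
python3 -c "
from ring import *
save('top','top_f.png'); save('scene','scene_f.png')
A=ring('top0.png'); print(shift(A,ring('top_f.png')))
for n in('scene','top'):
  for t,z in(('paddle_tip',.102),('nose',.046)):
    for q in landmark_of(t,n)[:1]: print(t,n,round(q['conf'],2),(np.array(q['at'])*[420,560]).round(1))
im=[cv2.imread('pics/'+f)[185:265,260:355] for f in ('scene0.png','scene_f.png')]+[cv2.imread('pics/'+f)[170:250,200:295] for f in ('top0.png','top_f.png')]
im=np.vstack([np.hstack(im[:2]),np.hstack(im[2:])])
cv2.imwrite('pics/k.png',cv2.convertScaleAbs(cv2.resize(im,None,fx=3.7,fy=3.7,interpolation=cv2.INTER_CUBIC),alpha=1.2))
"; python3 go.py
```

```text
(2.5, np.float64(0.5702307990884793))
paddle_tip scene 0.73 [223.7 319.7]
nose scene 0.96 [218.4 304.1]
paddle_tip top 0.84 [217.2 232.7]
nose top 0.78 [223.6 256.7]
clk 20.8 p [0.4465 0.3911 0.2586] toolY deg 91.4 F [-0.47 -0.32  0.01] w 0.007 tilt [-0. -0. -1.]
```

View pics/k.png

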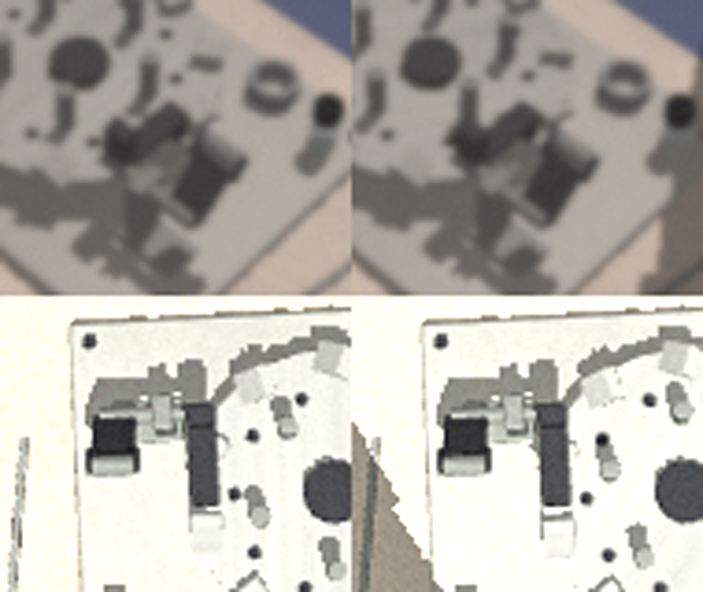

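The before and after views of the pawl match. Roller at (105,463) against (456,463) and arm end at (203,505) against (554,505) are both the 351 px panel width apart. So the pawl lies level in the notch, with the posts turned one notch and the bystanders in these views in place. Handing in.

```bash
python3 -c "
from cell import *
print(sign_off())"
```

```text
the job is handed in; nothing more can be done
None
```

The job is done and handed in at about 21 s: I threw the pawl back, turned the wheel back one notch (about 2.5° short of mid-notch, within its play), and the pawl dropped level into the notch, with the arm clear and nothing else seen to move.

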